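# Shut the bench air valve under its sliding cover

### The job

Turn off the bench's air line: push the blue cover of the grey valve box all the way aside, then push the red handle underneath round clockwise until it is fully shut, crosswise to its pipe. Only push with the fingers and do not pinch the handle; leave the black handle and everything else on the bench alone, and leave the cover open.

Things in the scene. Friction and masses are not known exactly. Their poses are not given: they have to be found in the camera images.
- valve_box: Fixed grey steel air valve box, 150 (its x) x 424 (its y) mm, walls 61 mm high; guide rails on its two long edges, 71 mm high. Origin: centre of its underside on the bench; x points away from the robot, y along its length to the robot's left, turned up to 0.25 rad either way. Its +y half is an open-topped bay with the two valves, hidden by the cover at first; its -y half is a flat closed deck.
- bay (a point): Centre of the bay's floor, 6 mm above the bench (box y = +104 mm). The bay measures 126 (x) x 200 (y) mm inside. Axes parallel to the box's.
- cover (a joint): How far the blue cover is pushed aside, m: 0 = closed over the bay, 0.206 = fully aside over the deck (end stop). Starts at 0 to 0.03; slides only along the box's -y, about 2 N of drag, stays where left. Plate 132 (x) x 206 (y) x 6 mm, top 68.5 mm above the bench; in its middle a square hump 100 x 100 mm, top 90.5 mm above the bench, too wide to grip, to push against.
- cover_push (a point): Middle of the hump's upright face on the box's +y side, 79.5 mm above the bench: pushing this face along the box's -y opens the cover. 53 mm of flat cover plate lies beyond the face on the +y side. Axes parallel to the box's.
- red_handle (a joint): Angle of the red-marked valve handle, rad: 0 = open, lying along its brass pipe and pointing to the box's -x; 1.571 = fully shut (end stop), crosswise to the pipe and pointing to the box's +y. Seen from above it turns clockwise to shut. Starts at 0 to 0.35. Stiff, about 0.1 N m; stays where left.
- red_pivot (a point): On the turning axis of the red handle, 46 mm above the bench. The two pivots stand at box x = +20 mm and box y = 54 and 134 mm; which one is red changes.
- red_tip (a point): Outer end of the red handle, 56 mm from the pivot, 46 mm above the bench. The handle is a straight upright bar: middle rib 6 mm thick, 35 to 57 mm above the bench; with its side strips it is 16 mm thick from 16 to 56 mm out from the pivot, 35 to 53 mm above the bench. Brass pipe and valve body below reach 35 mm at the stem, 30 mm elsewhere.
- red_push_side (a point): Middle of the handle's side that faces the box's -y when open, 36 mm out from the pivot, 44 mm above the bench: the side to push on to shut it. The handle counts as pinched when fingers press on this side and the opposite one at once.
- black_handle (a joint): Angle of the black valve handle, of the same shape and size as the red one and beside it: same meaning. It starts nearly open (0 to 0.15) and must stay as it is.
- black_pivot (a point): On the turning axis of the black handle, 46 mm above the bench.
- black_tip (a point): Outer end of the black handle, 56 mm from its pivot, 46 mm above the bench.
- hex_keys: Loose bystander: red plastic folding hex key set, 100 x 38 x 22 mm. Origin: centre of its underside. To be left alone.
- spudger: Loose bystander: white nylon spudger (flat pry stick), 144 x 10 x 6 mm. Origin: centre of its underside. To be left alone.
- baseplate: Loose bystander: zinc die-cast pedal baseplate, 112 x 60 x 6 mm, lying flat. Origin: centre of its underside. To be left alone.
- jack_driver: Loose bystander: squat brass jack socket driver standing upright, diameter 34, height 40 mm. Origin: centre of its underside. To be left alone.
- enclosure: Loose bystander: green pedal enclosure, 112 x 60 x 32 mm. Origin: centre of its underside. To be left alone.
- screw_jar: Loose bystander: small glass screw jar with white cap, diameter 52, height 58 mm. Origin: centre of its underside. To be left alone.
- footswitch: Loose bystander: small blue-bodied footswitch standing upright, 18 x 18 x 34 mm. Origin: centre of its underside. To be left alone.

How it is judged:
On the way, in this order (a step that is already met when the one before it is completed fails the run):
1. the cover is pushed all the way aside (within 21 mm of its stop) (value of joint cover above 0.185 m), for 0.2 s.
2. the red handle is pushed fully shut (at least 1.45 rad) (value of joint red_handle above 1.45 rad), for 0.2 s.
At the end, for the whole second after the job is handed in: The cover stands at least 185 mm aside, the red handle is at 1.45 rad or more (stop at 1.571), both at rest; the black handle's tip is within 12 mm of where it began and each loose thing within 20 mm (value of joint cover above 0.185 m and value of joint red_handle above 1.45 rad and distance of black_tip from where it was at the start of the episode below 0.012 m and velocity of joint red_handle below 0.05 rad/s and velocity of joint cover below 0.01 m/s and distance of each of hex_keys, spudger, baseplate, jack_driver, enclosure, screw_jar, footswitch from where it was at the start of the episode below 0.02 m); the robot touches nothing.
It fails at once if the red handle is pinched (fingers press over 1 N on both its sides at once) (contact force between the fingers and red_handle_c2 above 1 N and contact force between the fingers and red_handle_c3 above 1 N).
It fails at once if the black handle is moved (its tip by more than 12 mm) (not (distance of black_tip from where it was at the start of the episode below 0.012 m)).
It fails at once if a loose thing on the bench is lifted, carried or shifted by more than 20 mm (distance of any of hex_keys, spudger, baseplate, jack_driver, enclosure, screw_jar, footswitch from where it was at the start of the episode above 0.02 m).
It also fails if it takes over 48 s, if anything falls off the work surface, if the arm or the gripper's body presses on something with over 40 N, if the wrist force passes 120 N, or if a joint passes its speed limit or range.

### The arm

A 6-joint arm with a two-finger parallel gripper is mounted at the origin on the work surface. World frame = base frame: x ahead of the robot, y to its left, z up, the work surface at z = 0. Lengths are in m, angles in rad, forces in N, time in s.
With the tool pointing down it reaches from about 0.35 to 0.925 m from the base axis. Payload 6.4 kg.
Tool frame: the origin (TCP) lies midway between the tips of the shut fingers; the grasp point (between the pads) lies 19 mm behind it; z points along the fingers, y is the direction in which the jaws open and shut (so a half turn about z gives the same grasp; the last joint's range is limited). The gripper opens to 94 mm and grips with 3 to 60 N. Pads are 16 mm wide; open, the fingers measure 119 mm over their backs; the gripper's body (75 mm by 177 mm) begins 78 mm behind the grasp point.
Start: joints at [-1.465, 0.245, 1.558, -0, 1.339, -0.174], TCP at [0.18, -0.625, 0.205] pointing down, gripper open.
Joint ranges: [-3.13, 3.13], [-1.02, 2.26], [0.13, 2.54], [-0.95, 4.09], [0.21, 2.88], [-2.74, 2.74]. Speed limits (rad/s): [2.57, 2.57, 3.14, 3.14, 3.14, 3.14].

### API

Orientations are given as a rotation vector (axis times angle).
In Python, from rig import monitor, cams, arm gives the robot as it stands.
- The arm moves only by the tool carry_out, never from a script. Its arguments are lists of equal length, an entry for each row: "translation": the shift along the tool's x, y, z in m, a list of three; "angular": the turn, a rotation vector about the tool's x, y, z in rad, a list of three; "hand": the opening, from 0 (shut) to 1 (fully open). In form: {"translation": [[dx, dy, dz], ...], "angular": [[ax, ay, az], ...], "hand": [hand, ...]}. A call has 1 to 10 rows; each row shifts and turns the commanded pose from where the row before left it, along the tool's axes as they then stand; what a row does not reach is not made up. A row lasts 1/12 s, in which the tool goes at most 41.7 mm and 7.16 degrees, less where a joint would pass 70% of its speed; a pose out of reach is approached as far as the arm can. A call is refused whole if a number of a shift passes 0.0417 or a number of a turn 0.125, either way. A call with a gripper value outside its range is refused whole. The fingers move at their own pace and stop on an object; the grip force is fixed at half the most. Time passes only in rows, so rows that do not move let the fingers close. It gives the time, the measured TCP pose, the force and the opening at its end, in the units of the state.
- monitor.get_obs(): the state, without advancing time (a new reading comes with each control period).
- cams.camera(name): name is "scene" or "top" or "wrist"; returns a dict with "color" (400x640x3 uint8, red, green, blue), "K" (3x3 intrinsics, pixels), "dist" ([k1, k2, p1, p2, k3] as OpenCV has them; the pictures are not rectified), "world_to_cam" (4x4, takes a point from world to camera coordinates). Camera axes: x right, y up, looking along -z (the intrinsics and any distortion apply to the point x, -y, -z); pixel columns grow to the right and rows downward; lengths in m; the calibration is good to about 2 mm. A picture is of the moment at which its call begins. There is no depth.
- arm.finish_job(): hands the job in, once; it reports no verdict.
The state is a dict: "t": time; "joint_pos": joint angles; "joint_velocities": joint speeds; "tau": joint torques, N m; "eef_pos": TCP position; "orientation": TCP orientation; "ft_force": force on the tool from outside, world axes, zero at the start; "torque": the same for the moment, N m; "gripper_width": finger opening in m.
Only numpy, scipy, OpenCV 4.12 (cv2) and the standard library are available. Lean on these libraries where they do the work, as an engineer would, in place of code of your own. Each camera call takes 0.05 s, during which the arm holds its last target.

## Working session

There is one attempt and no reset: what is moved stays moved. The work goes in short steps, Python scripts to look and compute and a tool call to move; the robot and the scene stay as the last step left them, time stands still between calls to the robot, and variables do not carry over. Pictures are saved under pics/ and viewed, and the job is handed in when it is done.

Besides the shell and the picture viewer there is one more tool, called after "Request:" as a command line: name --argument value ..., lists and objects as JSON in quotes. carry_out: Moves the arm, as the interface text tells. Its arguments: {"type":"object","properties":{"translation":{"type":"array","items":{"type":"array","items":{"type":"number"}}},"angular":{"type":"array","items":{"type":"array","items":{"type":"number"}}},"hand":{"type":"array","items":{"type":"number"}}},"required":["translation","angular","hand"]}

```bash
mkdir -p pics; ls; python3 - <<'E'
from rig import monitor, cams, arm
import cv2
o=monitor.get_obs(); print({k:o[k] for k in('t','eef_pos','orientation','gripper_width','ft_force')})
for n in('scene','top','wrist'):
    c=cams.camera(n); cv2.imwrite(f'pics/{n}0.png',c['color'][:,:,::-1]); print(n,c['K'].tolist() if hasattr(c['K'],'tolist') else c['K'],c['dist'],c['world_to_cam'])
E
```

```text
pics
{'t': 0.0, 'eef_pos': array([ 0.17944495, -0.62413129,  0.20437793]), 'orientation': array([-3.10905512e+00, -4.37785034e-01, -6.47822347e-05]), 'gripper_width': 0.09351881981906332, 'ft_force': array([ 0.48220948,  0.33426539, -0.32655087])}
scene [[435.1346993606002, 0.0, 318.8026453228343], [0.0, 435.1346993606002, 198.87377113511326], [0.0, 0.0, 1.0]] [-0.00538866  0.          0.          0.          0.        ] [[-0.22953815  0.97322474 -0.01207667  0.13055349]
 [-0.54781766 -0.11892869  0.82810131  0.19307279]
 [ 0.80449242  0.19669666  0.56044837 -1.63387077]
 [ 0.          0.          0.          1.        ]]
top [[468.1671728735755, 0.0, 323.95189722475544], [0.0, 468.1671728735755, 201.2874150395406], [0.0, 0.0, 1.0]] [0.02937078 0.         0.         0.         0.        ] [[-0.03025794 -0.99937191 -0.01844573  0.02315586]
 [ 0.99315559 -0.03214229  0.11228914 -0.46299733]
 [-0.1128115  -0.01492184  0.99350435 -1.54040597]
 [ 0.          0.          0.          1.        ]]
wrist [[309.08683301628355, 0.0, 318.21826738837683], [0.0, 309.08683301628355, 196.90403789289311], [0.0, 0.0, 1.0]] [-0.03019373  0.          0.          0.          0.        ] [[ 2.76947906e-01 -9.60884556e-01 -8.52573306e-04 -6.49649063e-01]
 [ 9.29834922e-01  2.68222247e-01 -2.51920312e-01  2.69214533e-02]
 [ 2.42295017e-01  6.89760504e-02  9.67747606e-01 -3.90001270e-01]
 [ 0.00000000e+00  0.00000000e+00  0.00000000e+00  1.00000000e+00]]
```

View pics/top0.png

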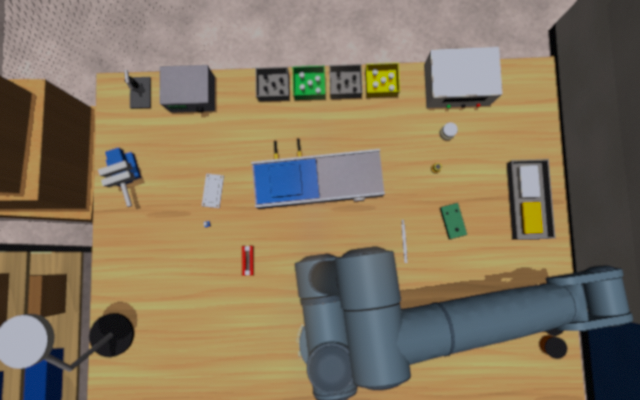

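View pics/scene0.png

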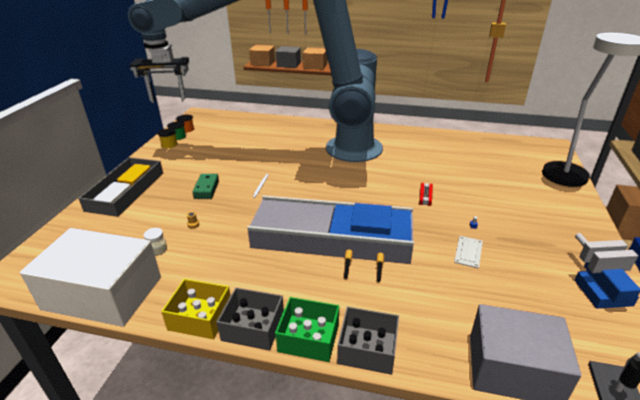

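The top view shows the box at about (318,178): the blue cover is on its left (+y) half and the grey deck on its right. I'll measure it more closely.

```bash
cat > h.py <<'E'
import numpy as np, cv2
from rig import monitor, cams, arm
def ray(c,uv,z):
    p=cv2.undistortPoints(np.array([[uv]],float),c['K'],np.array(c['dist'],float))[0,0]
    W=c['world_to_cam']; R=W[:3,:3]; o=-R.T@W[:3,3]
    d=R.T@np.array([p[0],-p[1],-1.]); return o+d*(z-o[2])/d[2]
def proj(c,P):
    P=np.atleast_2d(P).astype(float);W=c['world_to_cam'];q=P@W[:3,:3].T+W[:3,3];q=q*[1,-1,-1]
    return cv2.projectPoints(q,np.zeros(3),np.zeros(3),c['K'],np.array(c['dist'],float))[0][:,0]
def crop(c,x0,y0,x1,y1,s,f,pts=()):
    im=c['color'][y0:y1,x0:x1,::-1]; im=cv2.resize(im,None,fx=s,fy=s,interpolation=cv2.INTER_CUBIC)
    for p in pts: cv2.circle(im,(int((p[0]-x0+.5)*s),int((p[1]-y0+.5)*s)),2,(0,255,255),-1)
    cv2.imwrite(f,im)
def box(c,ctr,yaw,pts):
    cy,sy=np.cos(yaw),np.sin(yaw); pts=np.atleast_2d(pts).astype(float)
    return np.c_[ctr[0]+cy*pts[:,0]-sy*pts[:,1],ctr[1]+sy*pts[:,0]+cy*pts[:,1],pts[:,2]]
E
python3 - <<'E'
from h import *
for n,r in(('top',(235,130,400,225)),('scene',(235,180,430,285))):
    c=cams.camera(n); crop(c,*r,4 if n=='scene' else 4.8,f'pics/{n}1.png')
    hsv=cv2.cvtColor(c['color'],cv2.COLOR_RGB2HSV)
    m=cv2.inRange(hsv,(100,150,60),(125,255,255)); x0,y0,x1,y1=r; mm=np.zeros_like(m);mm[y0:y1,x0:x1]=m[y0:y1,x0:x1]
    cs=max(cv2.findContours(mm,0,2)[0],key=cv2.contourArea); print(n,cv2.contourArea(cs),cv2.minAreaRect(cs),cv2.approxPolyDP(cs,3,True)[:,0].tolist())
E
```

```text
top 2200.5 ((285.4851379394531, 180.8514862060547), (38.4084358215332, 60.697269439697266), 84.2894058227539) [[314, 161], [255, 165], [257, 201], [317, 195]]
scene 2241.0 ((371.1557312011719, 220.286865234375), (80.75789642333984, 31.144298553466797), 5.19442892074585) [[335, 207], [330, 232], [410, 239], [410, 211], [363, 204]]
```

```bash
sleep 0
```

```text
(no output)
```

View pics/top1.png

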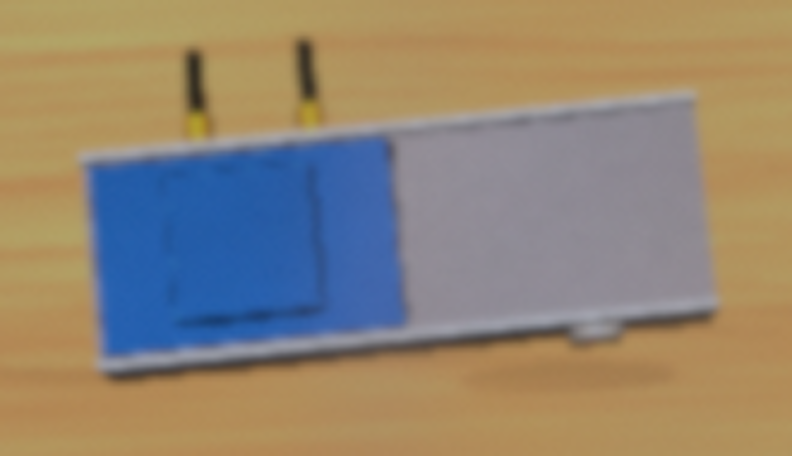

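View pics/scene1.png

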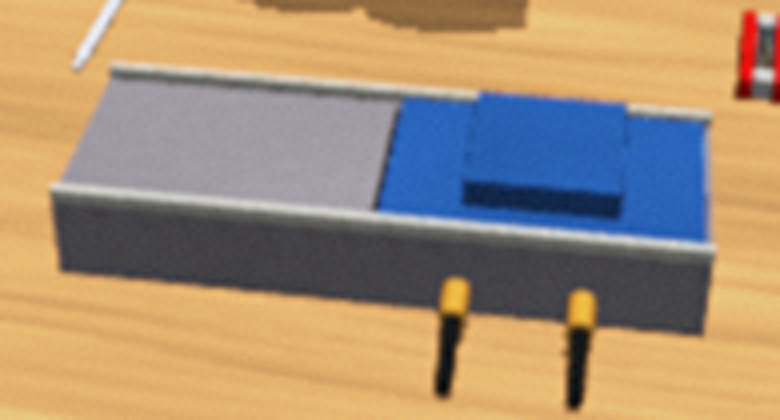

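```bash
python3 - <<'E'
from h import *
from scipy.optimize import least_squares
sets={'top':[(235,130,4.8),[(80,157),(693,95),(718,306),(100,368)]],'scene':[(235,180,4),[(713,247),(52,187),(112,66),(710,115)]]}
L=[(75,212,.071),(75,-212,.071),(-75,-212,.071),(-75,212,.071)]; L=np.array([(a/1000,b/1000,z) for a,b,z in L])
C={};D={}
for n,(o,pp) in sets.items():
    c=C[n]=cams.camera(n); D[n]=np.array([(x/o[2]-.5+o[0],y/o[2]-.5+o[1]) for x,y in pp])
    W=np.array([ray(c,u,.071) for u in D[n]]); print(n,W.round(4).tolist(),W.mean(0), [np.linalg.norm(W[i]-W[i-1]).round(4) for i in range(4)])
def f(p,ns=('top','scene')): return np.concatenate([(proj(C[n],box(None,p[:2],p[2],L))-D[n]).ravel() for n in ns])
for ns in(('top',),('scene',),('top','scene')):
    r=least_squares(f,[.5,0,0],args=(ns,)); print(ns,r.x,np.abs(r.fun).max()); print(r.fun.round(1))
p=r.x
# cover end edge: right edge of blue on top crop (395,140)-(405,322), z .0685
for u in[(395,140),(405,322)]:
    w=ray(C['top'],(u[0]/4.8-.5+235,u[1]/4.8-.5+130),.0685)
    d=w[:2]-p[:2]; print('edge boxy',-np.sin(p[2])*d[0]+np.cos(p[2])*d[1])
for u in[(162,165),(313,160),(322,305),(175,320)]:
    w=ray(C['top'],(u[0]/4.8-.5+235,u[1]/4.8-.5+130),.0905)
    d=w[:2]-p[:2]; print('hump box',np.cos(p[2])*d[0]+np.sin(p[2])*d[1],-np.sin(p[2])*d[0]+np.cos(p[2])*d[1])
E
```

```text
top [[0.5954, 0.2433, 0.071], [0.6242, -0.1774, 0.071], [0.4784, -0.188, 0.071], [0.4497, 0.2316, 0.071]] [0.53691847 0.02737435 0.071     ] [np.float64(0.1462), np.float64(0.4217), np.float64(0.1463), np.float64(0.4206)]
scene [[0.5964, 0.244, 0.071], [0.6268, -0.1747, 0.071], [0.4847, -0.1839, 0.071], [0.4554, 0.2343, 0.071]] [0.5408391  0.02992154 0.071     ] [np.float64(0.1413), np.float64(0.4199), np.float64(0.1424), np.float64(0.4191)]
('top',) [0.53698029 0.02737598 0.0692095 ] 0.6850642986060791
[-0.2 -0.5  0.4 -0.7  0.4  0.5 -0.6  0.7]
('scene',) [0.53915378 0.02939864 0.06936601] 1.2210214681879847
[ 0.8  0.9 -1.   0.3 -0.5 -1.2  0.7 -1.1]
('top', 'scene') [0.53772959 0.02848712 0.06890668] 1.5443578732362653
[-0.6 -0.7  0.1 -0.9  0.1  0.3 -1.   0.4  0.4  0.5 -1.2 -0.1 -0.6 -1.5
  0.4 -1.4]
edge boxy -0.005511907772874075
edge boxy -3.8497650778277805e-05
hump box 0.056997176515656514 0.15251587320725488
hump box 0.04997583705551367 0.05062318311913308
hump box -0.04891934158760221 0.05383232145286684
hump box -0.049020677505438454 0.15290644784388055
```

Both views agree. The box centre is near (0.5375, 0.0285) with yaw 0.069, and the cover is almost closed with its hump face at box y≈0.152. Next I'll align the tool to the box, shut the fingers and travel high.

Request:
carry_out --translation '[[0, 0, 0], [0, 0, 0], [0.0167, -0.0338, 0], [0.0167, -0.0338, 0], [0.0167, -0.0338, 0], [0.0167, -0.0338, 0], [0.0167, -0.0338, 0], [0.0167, -0.0338, 0], [0.0167, -0.0338, 0], [0.0167, -0.0338, 0]]' --angular '[[0, 0, 0.105], [0, 0, 0.105], [0, 0, 0], [0, 0, 0], [0, 0, 0], [0, 0, 0], [0, 0, 0], [0, 0, 0], [0, 0, 0], [0, 0, 0]]' --hand '[0, 0, 0, 0, 0, 0, 0, 0, 0, 0]'

```text
t: 1.18
eef_pos: [0.2943, -0.344, 0.2055]
orientation: [3.139, 0.109, 0.0]
ft_force: [-0.1, 0.4, 0.5]
gripper_width: 0.0307
```

Request:
carry_out --translation '[[0.0167, -0.0338, 0], [0.0167, -0.0338, 0], [0.0167, -0.0338, 0], [0.0167, -0.0338, 0], [0.0167, -0.0338, 0], [0.0167, -0.0338, 0], [0.0167, -0.0338, 0], [0.0167, -0.0338, 0], [0.0167, -0.0338, 0], [0.0167, -0.0338, 0]]' --angular '[[0, 0, 0], [0, 0, 0], [0, 0, 0], [0, 0, 0], [0, 0, 0], [0, 0, 0], [0, 0, 0], [0, 0, 0], [0, 0, 0], [0, 0, 0]]' --hand '[0, 0, 0, 0, 0, 0, 0, 0, 0, 0]'

```text
t: 2.02
eef_pos: [0.4374, 0.0051, 0.2058]
orientation: [3.139, 0.11, 0.002]
ft_force: [-0.3, -0.9, -0.3]
gripper_width: 0.0004
```

Request:
carry_out --translation '[[0.0167, -0.0338, 0], [0.0167, -0.0338, 0], [0.0167, -0.0338, 0], [0.0167, -0.0338, 0], [0.0167, -0.0338, 0], [0.0167, -0.0338, 0], [0, 0, 0], [0, 0, 0]]' --angular '[[0, 0, 0], [0, 0, 0], [0, 0, 0], [0, 0, 0], [0, 0, 0], [0, 0, 0], [0, 0, 0], [0, 0, 0]]' --hand '[0, 0, 0, 0, 0, 0, 0, 0]'

```text
t: 2.68
eef_pos: [0.5227, 0.2138, 0.205]
orientation: [3.139, 0.114, -0.001]
ft_force: [-0.1, -0.1, 0.3]
gripper_width: 0.0003
```

```bash
cat >> h.py <<'E'
from scipy.spatial.transform import Rotation as Ro
P0=np.array([.5375,.0285]);YAW=.069
def st():
    o=monitor.get_obs(); e=np.array(o['eef_pos']);R=Ro.from_rotvec(o['orientation']).as_matrix();d=e[:2]-P0
    print('t',o['t'],'eef',e.round(4),'box',(np.cos(YAW)*d[0]+np.sin(YAW)*d[1]).round(4),(-np.sin(YAW)*d[0]+np.cos(YAW)*d[1]).round(4),'toolx yaw',np.arctan2(R[1,0],R[0,0]).round(4),'z',R[:,2].round(3),'F',np.array(o['ft_force']).round(1),'w',round(o['gripper_width'],4))
E
python3 - <<'E'
from h import *
st()
c=cams.camera('wrist'); cv2.imwrite('pics/w2.png',c['color'][:,:,::-1])
c=cams.camera('scene'); crop(c,235,100,435,250,4,'pics/s2.png')
E
```

```text
t 2.6833 eef [0.5227 0.2138 0.205 ] box -0.002 0.1859 toolx yaw 0.0727 z [-0.001 -0.    -1.   ] F [-0.1 -0.1  0.3] w 0.0003
```

View pics/w2.png

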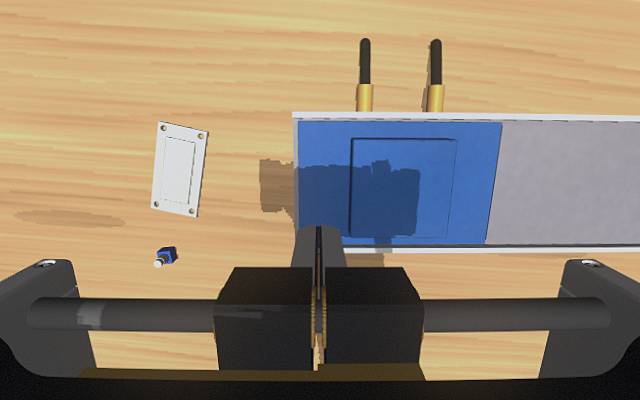

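View pics/s2.png

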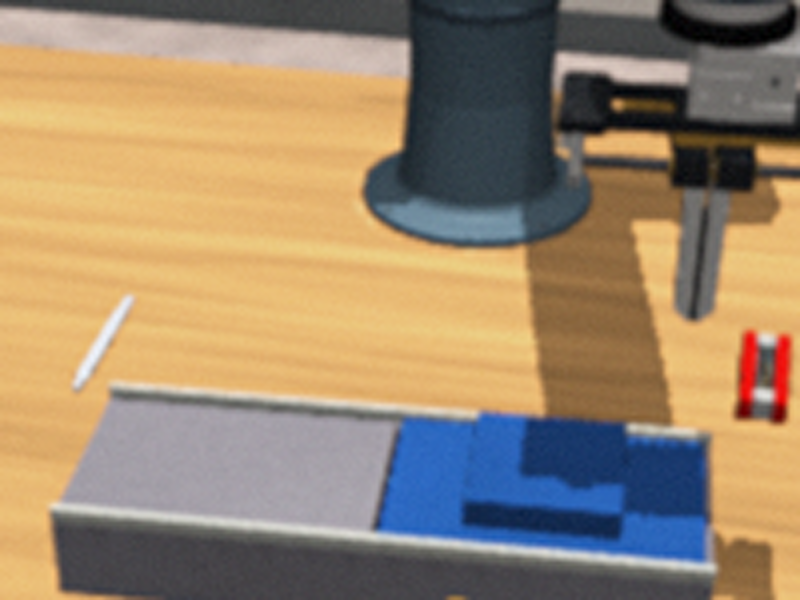

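The wrist view shows the fingers shut just beyond the hump's +y face (edge at col 350, fingers at col 318). I'll go down beside it.

Request:
carry_out --translation '[[0, 0, 0.03], [0, 0, 0.03], [0, 0, 0.03], [0, 0, 0.025], [0, 0, 0.013], [0, 0, 0], [0, 0, 0]]' --angular '[[0, 0, 0], [0, 0, 0], [0, 0, 0], [0, 0, 0], [0, 0, 0], [0, 0, 0], [0, 0, 0]]' --hand '[0, 0, 0, 0, 0, 0, 0]'

```text
t: 3.37
eef_pos: [0.5229, 0.2117, 0.078]
orientation: [3.14, 0.108, 0.0]
ft_force: [0.7, 0.5, 0.7]
gripper_width: 0.0001
```

Request:
carry_out --translation '[[0, 0.015, 0], [0, 0.012, 0], [0, 0.012, 0], [0, 0.012, 0], [0, 0, 0]]' --angular '[[0, 0, 0], [0, 0, 0], [0, 0, 0], [0, 0, 0], [0, 0, 0]]' --hand '[0, 0, 0, 0, 0]'

```text
t: 3.78
eef_pos: [0.5274, 0.1594, 0.0787]
orientation: [3.139, 0.106, 0.003]
ft_force: [-0.7, 0.3, -0.9]
gripper_width: 0.0007
```

```bash
python3 - <<'E'
from h import *
st()
c=cams.camera('wrist'); cv2.imwrite('pics/w3.png',c['color'][:,:,::-1])
E
```

```text
t 3.7833 eef [0.5274 0.1594 0.0787] box -0.0011 0.1313 toolx yaw 0.0678 z [ 0.002 -0.001 -1.   ] F [-0.7  0.3 -0.9] w 0.0007
```

View pics/w3.png

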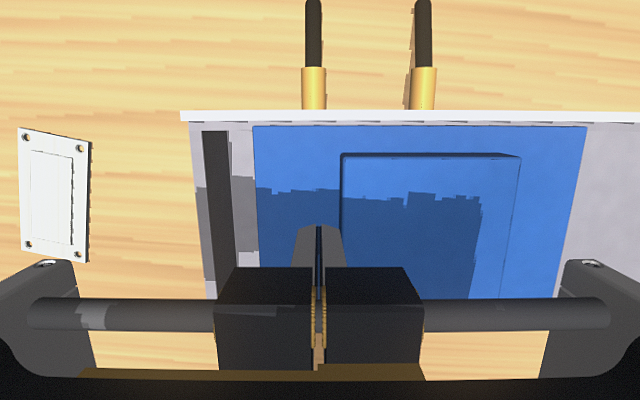

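The cover is moving: about 0.03 is open and the push takes little force. I'll keep pushing.

Request:
carry_out --translation '[[0, 0.016, 0], [0, 0.018, 0], [0, 0.018, 0], [0, 0.018, 0], [0, 0.018, 0], [0, 0.018, 0], [0, 0.018, 0], [0, 0.016, 0], [0, 0.012, 0], [0, 0.008, 0]]' --angular '[[0, 0, 0], [0, 0, 0], [0, 0, 0], [0, 0, 0], [0, 0, 0], [0, 0, 0], [0, 0, 0], [0, 0, 0], [0, 0, 0], [0, 0, 0]]' --hand '[0, 0, 0, 0, 0, 0, 0, 0, 0, 0]'

```text
t: 4.67
eef_pos: [0.5377, 0.0012, 0.0777]
orientation: [-3.139, -0.109, -0.0]
ft_force: [-0.1, 2.9, 1.5]
gripper_width: 0.0005
```

Request:
carry_out --translation '[[0, 0.004, 0], [0, 0.003, 0], [0, 0, 0]]' --angular '[[0, 0, 0], [0, 0, 0], [0, 0, 0]]' --hand '[0, 0, 0]'

```text
t: 4.92
eef_pos: [0.5379, -0.0054, 0.0773]
orientation: [3.139, 0.11, -0.001]
ft_force: [0.3, 0.3, 0.4]
gripper_width: 0.0004
```

```bash
python3 - <<'E'
from h import *
st()
c=cams.camera('wrist'); cv2.imwrite('pics/w4.png',c['color'][:,:,::-1])
c=cams.camera('scene'); crop(c,235,150,435,285,4,'pics/s4.png')
E
```

```text
t 4.9167 eef [ 0.5379 -0.0054  0.0773] box -0.002 -0.0338 toolx yaw 0.07 z [-0.    -0.001 -1.   ] F [0.3 0.3 0.4] w 0.0004
```

View pics/w4.png

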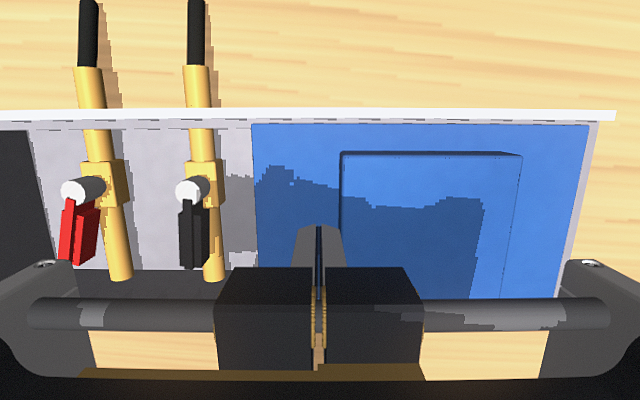

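View pics/s4.png

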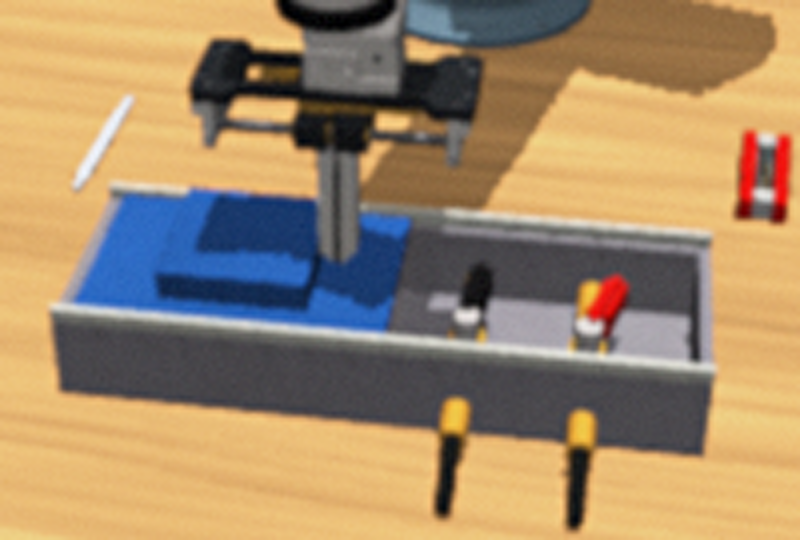

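The red handle is on the far (+y) pivot and has already turned partway. The black one is at the near pivot. Next I'll measure the cover opening and red's angle.

```bash
python3 - <<'E'
from h import *
c=cams.camera('wrist')
def b(u,z):
    d=ray(c,u,z)[:2]-P0; return (np.array([np.cos(YAW)*d[0]+np.sin(YAW)*d[1],-np.sin(YAW)*d[0]+np.cos(YAW)*d[1]])*1000).round(1)
print('cover edge',b((252,126),.0685),b((257,266),.0685))
print('hump',b((341,152),.0905),b((522,154),.0905))
print('rail end -y',b((615,116),.071))
hsv=cv2.cvtColor(c['color'],cv2.COLOR_RGB2HSV)
m=cv2.inRange(hsv,(0,150,60),(8,255,255))|cv2.inRange(hsv,(172,150,60),(180,255,255)); cs=max(cv2.findContours(m,0,2)[0],key=cv2.contourArea)
print(cv2.boundingRect(cs))
crop(c,20,100,270,290,3.1,'pics/w5.png')
E
```

```text
cover edge [65.1  5.6] [-26.2   7. ]
hump [ 52.2 -45.8] [  51.6 -144.2]
rail end -y [  72.6 -211.2]
(58, 198, 43, 68)
```

View pics/w5.png

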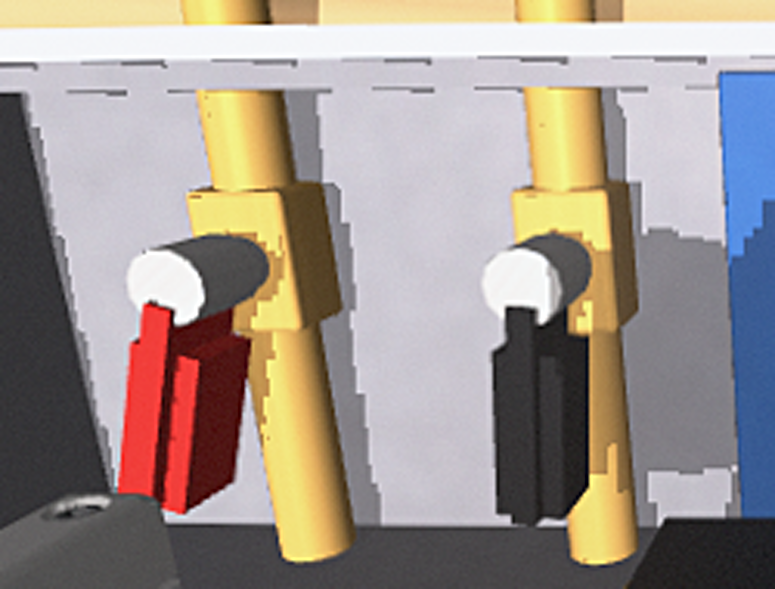

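Cover opening is about 0.200, so step 1 is met. I'll rise and move above the gap between the handles.

Request:
carry_out --translation '[[0, 0, -0.03], [0, 0, -0.03], [0, 0, -0.03], [-0.005, -0.028, 0], [-0.005, -0.028, 0], [-0.005, -0.028, 0], [-0.005, -0.028, 0], [-0.002, -0.027, 0], [0, 0, 0], [0, 0, 0]]' --angular '[[0, 0, 0], [0, 0, 0], [0, 0, 0], [0, 0, 0], [0, 0, 0], [0, 0, 0], [0, 0, 0], [0, 0, 0], [0, 0, 0], [0, 0, 0]]' --hand '[0, 0, 0, 0, 0, 0, 0, 0, 0, 0]'

```text
t: 5.9
eef_pos: [0.5058, 0.1331, 0.1672]
orientation: [3.139, 0.114, -0.001]
ft_force: [0.5, -0.1, -0.2]
gripper_width: 0.0007
```

```bash
python3 - <<'E'
from h import *
st()
c=cams.camera('wrist'); cv2.imwrite('pics/w6.png',c['color'][:,:,::-1])
E
```

```text
t 5.9 eef [0.5058 0.1331 0.1672] box -0.0244 0.1065 toolx yaw 0.0728 z [-0.    -0.001 -1.   ] F [ 0.5 -0.1 -0.2] w 0.0007
```

View pics/w6.png

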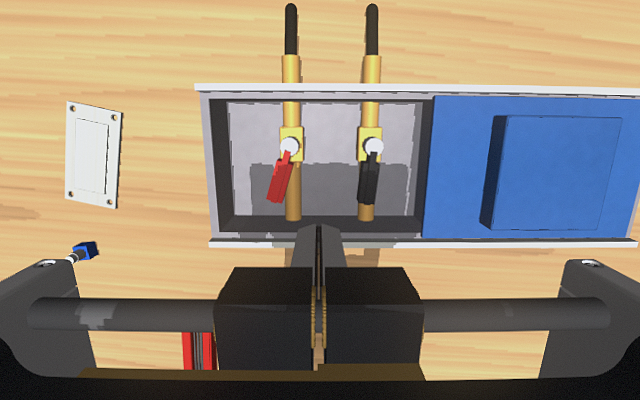

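The wrist view shows red at (280,180), its cap at (289,147), and black at (368,180). The fingers point into the gap between them. I'll get positions.

```bash
python3 - <<'E'
from h import *
c=cams.camera('wrist')
def b(u,z):
    d=ray(c,u,z)[:2]-P0; return (np.array([np.cos(YAW)*d[0]+np.sin(YAW)*d[1],-np.sin(YAW)*d[0]+np.cos(YAW)*d[1]])*1000).round(1)
hsv=cv2.cvtColor(c['color'],cv2.COLOR_RGB2HSV)
m=cv2.inRange(hsv,(0,150,50),(8,255,255))|cv2.inRange(hsv,(172,150,50),(180,255,255)); m[250:]=0
cs=max(cv2.findContours(m,0,2)[0],key=cv2.contourArea)
print(cv2.approxPolyDP(cs,2,True)[:,0].tolist())
for p in cv2.approxPolyDP(cs,2,True)[:,0]: print(p,b(p,.053),b(p,.057))
print('cap',b((289,147),.06), b((373,147),.06),'edge',b((433,97),.0685),b((422,236),.0685))
crop(c,220,90,440,245,3.6,'pics/w7.png')
E
```

```text
[[284, 151], [282, 158], [275, 163], [266, 199], [280, 203], [291, 166], [286, 163], [288, 153]]
[284 151] [ 16.9 137.5] [ 17.3 137. ]
[282 158] [ 10.3 139.5] [ 10.8 139.1]
[275 163] [  5.5 146.3] [  6.1 145.8]
[266 199] [-30.1 156.3] [-29.1 155.6]
[280 203] [-34.2 142.7] [-33.  142.2]
[291 166] [  2.6 131.1] [  3.2 130.8]
[286 163] [  5.5 135.8] [  6.1 135.4]
[288 153] [ 15.  133.7] [ 15.5 133.3]
cap [ 21.3 132. ] [21.6 54.7] edge [65.6  6.2] [-62.6   4.7]
```

View pics/w7.png

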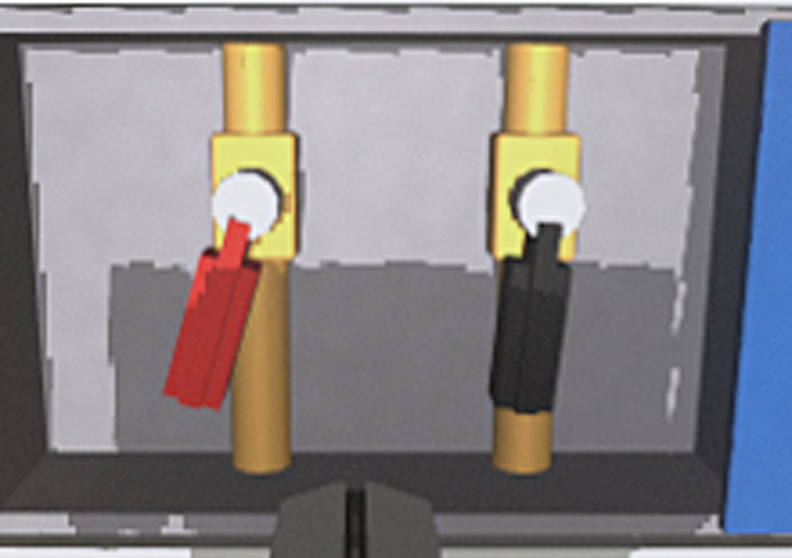

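Red is at about 0.29 rad and the gap is clear. I'll go straight down, then turn the tool to match the handle.

Request:
carry_out --translation '[[0, 0, 0.03], [0, 0, 0.03], [0, 0, 0.03], [0, 0, 0.022], [0, 0, 0.013], [0, 0, 0], [0, 0, 0], [0, 0, 0], [0, 0, 0]]' --angular '[[0, 0, 0], [0, 0, 0], [0, 0, 0], [0, 0, 0], [0, 0, 0], [0, 0, 0.1], [0, 0, 0.1], [0, 0, 0.09], [0, 0, 0]]' --hand '[0, 0, 0, 0, 0, 0, 0, 0, 0]'

```text
t: 6.75
eef_pos: [0.5066, 0.1308, 0.0422]
orientation: [3.122, -0.35, -0.001]
ft_force: [0.3, 0.2, 0.3]
gripper_width: 0.0003
```

```bash
python3 - <<'E'
from h import *
st(); print(monitor.get_obs()['joint_pos'])
c=cams.camera('wrist'); cv2.imwrite('pics/w8.png',c['color'][:,:,::-1])
E
```

```text
t 6.75 eef [0.5066 0.1308 0.0422] box -0.0237 0.1042 toolx yaw -0.2235 z [-0. -0. -1.] F [0.3 0.2 0.3] w 0.0003
[ 3.59268043e-02  1.67494425e-01  1.97889786e+00 -3.39477571e-04
  9.95565691e-01  1.83043565e+00]
```

View pics/w8.png

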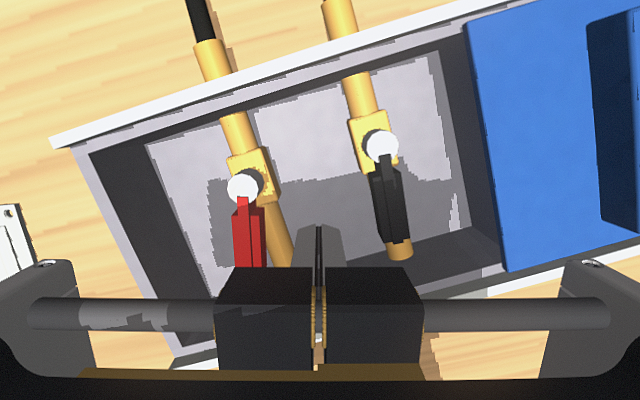

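Joint 6 is at 1.83 of 2.74, so the tool can't follow the whole turn. I'll turn it only partly and follow the arc, and work out those rows now.

```bash
python3 - <<'E'
from h import *
piv=np.array([20.,134]); h,w=12.,8.; N=16
th=np.linspace(.29,1.575,N+1)
pos=np.array([-23.7,104.2]);a=.2925
for i,t in enumerate(th):
    an=.2925+.45*(t-.29); ph=t-an
    d=np.array([-np.cos(t),np.sin(t)]);n=np.array([-np.sin(t),-np.cos(t)])
    s=8+h*np.cos(ph)+w*np.sin(ph)
    p=piv+42*d+s*n
    X=np.array([np.cos(a),-np.sin(a)]);Y=np.array([-np.sin(a),-np.cos(a)])
    print(i,t.round(2),p.round(1),'dx %.1f dy %.1f mm az %.3f'%((p-pos)@X,(p-pos)@Y,an-a)); pos=p;a=an
E
```

```text
0 0.29 [-26.  126.9] dx -8.7 dy -21.1 mm az 0.000
1 0.37 [-26.5 130.3] dx -1.5 dy -3.1 mm az 0.036
2 0.45 [-26.8 133.7] dx -1.4 dy -3.2 mm az 0.036
3 0.53 [-26.8 137.2] dx -1.3 dy -3.3 mm az 0.036
4 0.61 [-26.6 140.7] dx -1.1 dy -3.3 mm az 0.036
5 0.69 [-26.  144.3] dx -1.0 dy -3.4 mm az 0.036
6 0.77 [-25.2 147.8] dx -0.9 dy -3.5 mm az 0.036
7 0.85 [-24.1 151.2] dx -0.7 dy -3.6 mm az 0.036
8 0.93 [-22.7 154.6] dx -0.6 dy -3.6 mm az 0.036
9 1.01 [-21.  157.9] dx -0.4 dy -3.7 mm az 0.036
10 1.09 [-19.1 161.1] dx -0.2 dy -3.7 mm az 0.036
11 1.17 [-16.9 164.1] dx -0.1 dy -3.7 mm az 0.036
12 1.25 [-14.4 166.9] dx 0.1 dy -3.8 mm az 0.036
13 1.33 [-11.6 169.6] dx 0.3 dy -3.8 mm az 0.036
14 1.41 [ -8.7 172. ] dx 0.5 dy -3.8 mm az 0.036
15 1.49 [ -5.5 174.2] dx 0.7 dy -3.8 mm az 0.036
16 1.58 [ -2.1 176.1] dx 0.8 dy -3.8 mm az 0.036
```

Request:
carry_out --translation '[[-0.0044, -0.0105, 0], [-0.0043, -0.0105, 0], [-0.0015, -0.0031, 0], [-0.0014, -0.0032, 0], [-0.0013, -0.0033, 0], [-0.0011, -0.0033, 0], [-0.001, -0.0034, 0], [-0.0009, -0.0035, 0], [0, 0, 0]]' --angular '[[0, 0, 0], [0, 0, 0], [0, 0, 0.036], [0, 0, 0.036], [0, 0, 0.036], [0, 0, 0.036], [0, 0, 0.036], [0, 0, 0.036], [0, 0, 0]]' --hand '[0, 0, 0, 0, 0, 0, 0, 0, 0]'

```text
t: 7.55
eef_pos: [0.5012, 0.1762, 0.0424]
orientation: [3.067, -0.677, -0.0]
ft_force: [0.7, -2.0, 0.2]
gripper_width: 0.0002
```

```bash
python3 - <<'E'
from h import *
st(); print(monitor.get_obs()['joint_pos'])
c=cams.camera('wrist'); cv2.imwrite('pics/w9.png',c['color'][:,:,::-1])
E
```

```text
t 7.55 eef [0.5012 0.1762 0.0424] box -0.026 0.1498 toolx yaw -0.4343 z [-0.    -0.001 -1.   ] F [ 0.7 -2.   0.2] w 0.0002
[ 1.24875421e-01  1.84773448e-01  1.95835477e+00 -8.89117910e-04
  9.98968263e-01  2.13048722e+00]
```

View pics/w9.png

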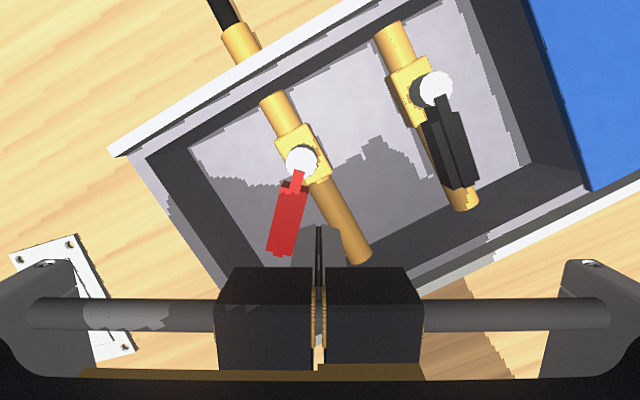

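The finger is on the correct side of the red handle (285,225) and is turning it with about 2 N. Black is untouched, so I'll continue.

Request:
carry_out --translation '[[-0.0007, -0.0036, 0], [-0.0006, -0.0036, 0], [-0.0004, -0.0037, 0], [-0.0002, -0.0037, 0], [-0.0001, -0.0037, 0], [0.0001, -0.0038, 0], [0.0003, -0.0038, 0], [0, 0, 0]]' --angular '[[0, 0, 0.036], [0, 0, 0.036], [0, 0, 0.036], [0, 0, 0.036], [0, 0, 0.036], [0, 0, 0.036], [0, 0, 0.036], [0, 0, 0]]' --hand '[0, 0, 0, 0, 0, 0, 0, 0]'

```text
t: 8.27
eef_pos: [0.513, 0.1986, 0.0421]
orientation: [2.957, -1.058, -0.002]
ft_force: [-1.0, -1.6, 0.6]
gripper_width: 0.0002
```

```bash
python3 - <<'E'
from h import *
st(); print(monitor.get_obs()['joint_pos'])
c=cams.camera('wrist'); cv2.imwrite('pics/w10.png',c['color'][:,:,::-1])
E
```

```text
t 8.2667 eef [0.513  0.1986 0.0421] box -0.0127 0.1714 toolx yaw -0.6868 z [-0.001 -0.    -1.   ] F [-1.  -1.6  0.6] w 0.0002
[1.63230222e-01 2.25665577e-01 1.91023245e+00 1.65488513e-05
 1.00716832e+00 2.42085671e+00]
```

View pics/w10.png

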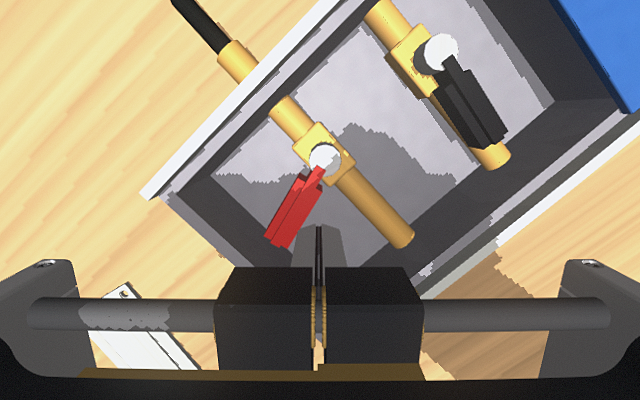

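Request:
carry_out --translation '[[0.0005, -0.0038, 0], [0.0007, -0.0038, 0], [0.0008, -0.0038, 0], [0.0014, -0.0016, 0], [0.0014, -0.0016, 0], [0, 0, 0], [0, 0, 0]]' --angular '[[0, 0, 0.036], [0, 0, 0.036], [0, 0, 0.036], [0, 0, 0], [0, 0, 0], [0, 0, 0], [0, 0, 0]]' --hand '[0, 0, 0, 0, 0, 0, 0]'

```text
t: 8.9
eef_pos: [0.5245, 0.2058, 0.0417]
orientation: [2.895, -1.214, -0.008]
ft_force: [-7.0, 0.3, 2.6]
gripper_width: 0.0005
```

```bash
python3 - <<'E'
from h import *
st()
c=cams.camera('wrist'); cv2.imwrite('pics/w11.png',c['color'][:,:,::-1])
def b(u,z):
    d=ray(c,u,z)[:2]-P0; return (np.array([np.cos(YAW)*d[0]+np.sin(YAW)*d[1],-np.sin(YAW)*d[0]+np.cos(YAW)*d[1]])*1000).round(1)
hsv=cv2.cvtColor(c['color'],cv2.COLOR_RGB2HSV)
m=cv2.inRange(hsv,(0,150,50),(8,255,255))|cv2.inRange(hsv,(172,150,50),(180,255,255)); m[260:]=0
cs=max(cv2.findContours(m,0,2)[0],key=cv2.contourArea)
for p in cv2.approxPolyDP(cs,2,True)[:,0]: print(p,b(p,.053))
E
```

```text
t 8.9 eef [0.5245 0.2058 0.0417] box -0.0007 0.1778 toolx yaw -0.7941 z [-0.006  0.    -1.   ] F [-7.   0.3  2.6] w 0.0005
[338 176] [ 17.5 138.9]
[330 170] [ 23.1 139.3]
[319 181] [ 23.7 147.9]
[317 178] [ 25.6 147.3]
[322 171] [ 26.1 142.5]
[316 184] [ 23.8 150.2]
[314 180] [ 26.1 149.2]
[306 179] [ 29.9 151.7]
[310 175] [ 29.6 148.5]
[315 178] [ 26.4 148. ]
[310 174] [ 30.  148.1]
[269 221] [ 30.2 184.2]
[265 230] [ 28.6 190. ]
[271 238] [ 22.9 191.7]
[286 245] [ 13.5 189.4]
[330 196] [ 13.4 150.4]
[326 192] [ 16.6 150.1]
```

View pics/w11.png

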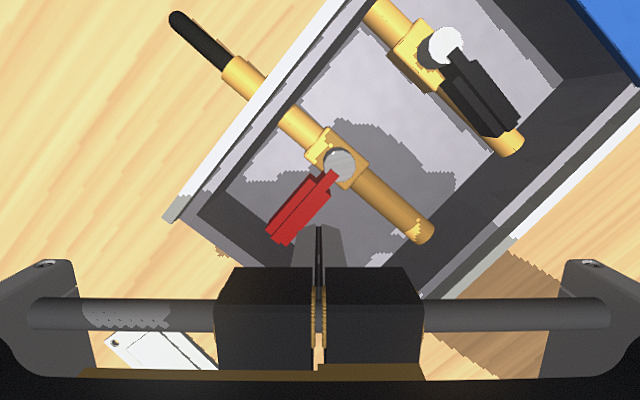

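Red's side edge runs at constant box x (13.4 to 13.5), so it is crosswise and against its stop at 7 N. I'll back off, rise and check.

Request:
carry_out --translation '[[-0.005, 0.0057, 0], [-0.005, 0.0057, 0], [0, 0, -0.02], [0, 0, -0.035], [0, 0, -0.035], [0, 0, -0.035], [0, 0, -0.035], [0, 0, 0], [0, 0, 0], [0, 0, 0]]' --angular '[[0, 0, 0], [0, 0, 0], [0, 0, 0], [0, 0, 0], [0, 0, 0], [0, 0, 0], [0, 0, 0], [0, 0, 0], [0, 0, 0], [0, 0, 0]]' --hand '[0, 0, 0, 0, 0, 0, 0, 0, 0, 0]'

```text
t: 9.78
eef_pos: [0.5112, 0.2048, 0.2019]
orientation: [-2.896, 1.217, 0.0]
ft_force: [0.1, -0.5, -0.9]
gripper_width: 0.0003
```

```bash
python3 - <<'E'
from h import *
st()
c=cams.camera('wrist'); cv2.imwrite('pics/w12.png',c['color'][:,:,::-1])
def b(u,z):
    d=ray(c,u,z)[:2]-P0; return (np.array([np.cos(YAW)*d[0]+np.sin(YAW)*d[1],-np.sin(YAW)*d[0]+np.cos(YAW)*d[1]])*1000).round(1)
hsv=cv2.cvtColor(c['color'],cv2.COLOR_RGB2HSV)
m=cv2.inRange(hsv,(0,150,50),(8,255,255))|cv2.inRange(hsv,(172,150,50),(180,255,255)); m[260:]=0
cs=max(cv2.findContours(m,0,2)[0],key=cv2.contourArea)
for p in cv2.approxPolyDP(cs,2,True)[:,0]: print(p,b(p,.053))
c=cams.camera('scene'); cv2.imwrite('pics/s12.png',c['color'][:,:,::-1])
E
```

```text
t 9.7833 eef [0.5112 0.2048 0.2019] box -0.0141 0.1777 toolx yaw -0.7957 z [-0.  0. -1.] F [ 0.1 -0.5 -0.9] w 0.0003
[315 136] [ 22.7 138.8]
[308 143] [ 23.6 149.1]
[304 141] [ 28.2 150.2]
[281 169] [ 27.9 189. ]
[285 174] [ 21.2 190.4]
[292 177] [ 13.4 188.1]
[314 151] [ 13.4 151.4]
[312 146] [ 18.4 148.8]
[318 139] [ 18.3 139.1]
```

View pics/w12.png

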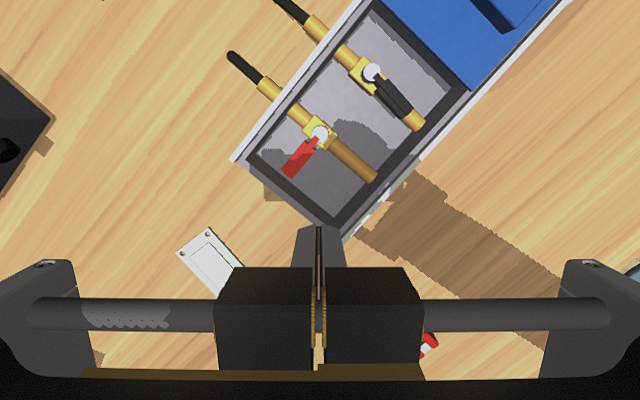

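View pics/s12.png

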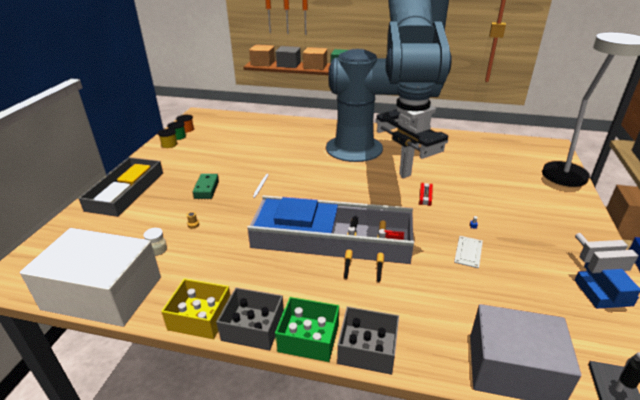

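Red is crosswise at (300,155) in the wrist view. The scene view shows the cover aside at (295,215), every loose thing at the pixels where it started, and the arm clear. I'll hand in.

```bash
python3 -c "
from rig import arm
print(arm.finish_job())"
```

```text
the job is handed in; nothing more can be done
None
```

The air line is off, and I handed the job in at about 10 s of the 48 s allowed. With shut fingers I pushed the cover by its hump, then pushed the red handle from its -y side round to its stop without pinching it.

My last checks:
- **Cover:** open about 0.200 m (0.185 needed), measured in the wrist views just before I turned the handle. It still showed aside in the final pictures.
- **Red handle:** crosswise to its pipe after I let go, at about 1.57 rad. Its side edge ran within 0.1 mm of parallel to the box. It pushed back with 7 N at the stop.
- **Black handle and loose things:** all looked where they started. I judged this from the pictures and did not measure each one.
- **Arm:** raised clear, with no notable force reading.

Two things did not go exactly to plan:
- **Camera disagreement:** the two cameras disagreed by 2 to 3 mm on the box position, which was within my clearances.
- **Last joint's range:** it was too short for the tool to follow the whole turn, so I turned the tool only partway and finished the push with the finger's corner.

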